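Offer a fresh carbon to the arc lamp

TASK

We are re-carboning the arc lamp: first clear the two burnt carbon stubs off the bench into the shallow tin tray, then draw the thicker of the two fresh carbons up out of its tin sleeve and tip it over to the slant of the lamp. Hold it between the open jaws of the upper clamp, in line with the lower carbon and with its point a finger's breadth (about 15 mm) off the lower carbon's point, so that I can close the clamp on it. Finish while still holding it there, not resting it on the lamp, and leave everything else where it is.

Things in the scene. Friction and masses are not known exactly. Their poses are not given: they have to be found in the camera images.
- lamp: Arc lamp mechanism fixed to the bench: iron sole plate 190 x 100 mm (x -130 to 60 mm), two slanting guide rods, two brass arms with carbon clamps. Origin on the bench below the lower carbon's point, z up. Carbons lean 35 degrees from vertical, upper ends to the lamp's -x. The guide rods stand on that side too, parallel, 95 mm behind the carbons' line, and end 190 mm above the bench.
- lower_carbon: Lower carbon, copper-coated, 11 mm in diameter, 110 mm long, clamped fast in the lamp's lower arm. Origin at its point (upper end), 145 mm above the bench. Its z axis runs along the carbons' common line, up and leaning 35 degrees to the lamp's -x; its y is the lamp's y; its x points forward and up, away from the guide rods.
- upper_clamp (a point): Middle of the open upper clamp, on the carbons' line 80 mm up from the lower point (axes as the lamp's). Two brass cheeks stand 36 mm apart across the lamp's y, each 10 mm thick, 26 mm long along the line (67 to 93 mm from the lower point) and reaching 14 mm in front of it. The gap is open above, below and in front; a yoke closes it 20 mm behind the line. Porcelain knobs jut 81 mm to +y, 95 mm behind.
- sleeve: Tin sleeve for fresh carbons, fixed upright on the bench: two round open tubes side by side, rims 115 mm above the bench, floors 5 mm above it, on a foot plate 110 x 50 x 3 mm. Origin on the bench between the tubes. Tube centres 20 mm either side of it along its x: at -x the wide tube (27 mm outside, 22 mm inside), at +x the narrow tube (22 mm outside, 17 mm inside).
- carbon: The thicker fresh carbon, a copper-coated rod 16 mm in diameter and 190 mm long, about 75 g, standing loose point down in the wide tube of the sleeve (it may lean there by up to 4 degrees). Origin at the centre of its blunt point (lower end, 12 mm wide, tapering over the last 8 mm); z runs along the rod to the flat butt.
- carbon_butt (a point): Centre of the flat butt (upper end) of the thicker carbon, 190 mm from its point; about 195 mm above the bench while in the sleeve, i.e. it stands out 80 mm above the rim.
- thin_carbon: The thinner carbon, 11 mm in diameter and 150 mm long, point down in the narrow tube, its butt about 155 mm above the bench. It stays. Origin at its point, z along the rod.
- stub_thick: Burnt stub of the thick carbon, lying on the bench: copper-coated cylinder 16 mm in diameter, 56 mm long, the last 14 mm at its +x end black and tapered; 22 g. Its x axis runs along the stub; its origin lies on its surface at mid length (underneath at the start; it turns if the stub rolls).
- stub_thick_mid (a point): Centre of the thick stub, on its axis, 8 mm above the bench at the start.
- stub_thin: Burnt stub of the thin carbon, lying on the bench: 11 mm in diameter, 48 mm long, the last 14 mm at its +x end black and tapered; 12 g. x axis along the stub, origin on its surface at mid length.
- stub_thin_mid (a point): Centre of the thin stub, on its axis, 5.5 mm above the bench at the start.
- tray: Shallow open tin tray for stubs, loose, empty, 0.6 kg, outside 140 (its x) x 110 (its y) x 32 mm high, walls and floor 3 mm. Origin under its centre, z up.
- knob: Bystander: cream porcelain insulator knob, waisted, 38 mm in diameter, 44 mm high, standing. Origin under its centre.
- clip: Bystander: flat nickel spool clip 96 x 26 mm, 12 mm high, lying. Origin underneath, near the middle of its 70 mm plate.
- cement: Bystander: small amber glass cement bottle, 48 mm in diameter, 85 mm high, standing. Origin under its centre.
- oil_can: Bystander: small brass oil can, 72 mm in diameter, with a thin bent spout up to 138 mm. Origin under its centre.
- screwdriver: Bystander: wooden-handled screwdriver 190 mm long, lying along its x. Origin underneath at mid length.
- film_tin: Bystander: round flat film tin 196 mm in diameter, 50 mm high, lying flat. Origin under its centre.

How it is judged:
By the outcome, as a careful person would: the job done as asked, in the order asked, and still so for the second after the job is handed in, while the arm keeps its last pose, push and grip.
It also fails if it takes over 72 s, if anything falls off the work surface, if the arm or the gripper's body presses on something with over 40 N, if the wrist force passes 120 N, or if a joint passes its speed limit or range.

ROBOT

A 6-joint arm with a two-finger parallel gripper is mounted at the origin on the work surface. World frame = base frame: x ahead of the robot, y to its left, z up, the work surface at z = 0. Lengths are in m, angles in rad, forces in N, time in s.
With the tool pointing down it reaches from about 0.25 to 0.725 m from the base axis. Payload 4 kg.
Tool frame: the origin (TCP) lies at the very end of the fingers, on their centre line; the grasp point (between the pads) lies 19 mm behind it (robot.grasp_offset is the z of the grasp point in the tool frame, in m); z points along the fingers, y is the line along which they close (so a half turn about z gives the same grasp; the last joint's range is limited). The gripper opens to 85 mm and grips with 20 to 120 N. Pads are 22 mm wide; open, the fingers measure 114 mm over their backs; the gripper's body (76 mm by 85 mm) begins 54 mm behind the grasp point. The pads swing forward as they close: fully open they stand 13 mm farther back than shut.
Start: joints at [1.169, 0.241, 0.005, 1.335, 0, 1.571], TCP at [0.196, 0.46, 0.231] pointing down, gripper open.
Joint ranges: [-2.72, 2.72], [-1.05, 1.87], [-1.09, 1.28], [-1.99, 2.15], [-1.42, 1.44], [-3.14, 3.14]. Speed limits (rad/s): [2.79, 2.79, 3.14, 3.14, 3.14, 3.14].

INTERFACE

Orientations are given as a unit quaternion [x, y, z, w].
In Python, from rig import robot, capture, finder gives the robot as it stands.
- The arm moves only by the shell command python3 -m handwheel 'ROWS' [FORCE]. ROWS is JSON, one flat list of numbers, 7 for each row, row after row: the shift along the tool's x, y, z in mm, then the turn, a rotation vector about the tool's x, y, z in rad, then the opening, from 0 (shut) to 1 (fully open). In form: [dx, dy, dz, ax, ay, az, grip, dx, dy, dz, ax, ay, az, grip, ...]. A call has 1 to 8 rows; each row shifts and turns the commanded pose from where the row before left it, along the tool's axes as they then stand; what a row does not reach is not made up. A row lasts 1/10 s, in which the tool goes at most 50 mm and 8.59 degrees, less where a joint would pass 70% of its speed; a pose out of reach is approached as far as the arm can. A call with a gripper value outside its range is refused whole. The fingers move at their own pace and stop on an object; FORCE is the grip in N (left out, the last holds). Time passes only in rows, so rows that do not move let the fingers close. It gives the time, the measured TCP pose, the force, the opening and the grip force at its end, in the units of the state.
- robot.read_state(): the state, without advancing time (a new reading comes with each control period).
- capture(name): name is "scene" or "top"; returns a dict with "color" (400x640x3 uint8, red, green, blue), "vfov" (degrees; the focal length in pixels is half the picture's height over the tangent of half this angle, whatever the lens; pixels are square), "cx", "cy" (the principal point, pixels), "rvec" (rotation vector, rad) and "tvec" (3), from world to camera coordinates, as OpenCV has them. Camera axes: x right, y down, z forward; pixel columns grow to the right and rows downward; lengths in m; the calibration is good to about 2 mm. A picture is of the moment at which its call begins. There is no depth.
- robot.hand_in(): hands the job in; it is judged then, once.
Trained networks look in the newest picture that a camera, given by its name, has taken for a name from the list of things; names that differ only in an ending like _2 or _b are one class to them, and where a whole thing is asked for, a point or a joint stands for the part that bears it (a point fixed in the world has none). Each returns a list of dicts, best first, with "score" (0 to 1); they miss things now and then, are a little off and sometimes report something else, mostly with a low value. They report only what shows in the picture. A call takes as long as a camera call.
- finder.spot_in(camera, target): "xyz" ([x, y, z] in m, in the coordinates of the camera as it stood for that picture, good to about 4 mm: the middle of the surface that is visible of it).
- finder.regions_of(camera, target): "pixels" (400x640 bool, what is visible of it).
The state is a dict: "time": time; "joints": joint angles; "joint_vel": joint speeds; "tau": joint torques, N m; "tcp_pos": TCP position; "ee_rot": TCP orientation; "wrist_force": force on the tool from outside, world axes, zero at the start; "torque": the same for the moment, N m; "grip_width": opening from 0.0 (shut) to 1.0 (fully open); "grip_force": force on a finger pad.
Only numpy, scipy, OpenCV 4.12 (cv2) and the standard library are available. Lean on these libraries where they do the work, as an engineer would, in place of code of your own. Each camera call takes 0.05 s, during which the arm holds its last target. There are 200 camera calls.

## Working session

There is one attempt and no reset: what is moved stays moved. The work goes in short steps, Python scripts to look and compute and a shell command to move; the robot and the scene stay as the last step left them, time stands still between calls to the robot, and variables do not carry over. Pictures are saved under pics/ and viewed, at most 10 in all, crops included, and the job is handed in when it is done.

```bash
ls; mkdir -p pics; cat > h.py <<'E'
import numpy as np, cv2, json
from scipy.spatial.transform import Rotation as R
from rig import robot, capture, finder
def cam(name):
    c=capture(name); c['R']=R.from_rotvec(np.ravel(c['rvec'])).as_matrix(); c['t']=np.ravel(c['tvec'])
    h=c['color'].shape[0]; c['f']=h/2/np.tan(np.radians(c['vfov'])/2); return c
def world(c,p): return c['R'].T@(np.asarray(p)-c['t'])
def proj(c,P):
    q=c['R']@np.asarray(P)+c['t']; return np.array([c['cx']+c['f']*q[0]/q[2],c['cy']+c['f']*q[1]/q[2]])
def ray(c,u,v,z):
    d=c['R'].T@np.array([(u-c['cx'])/c['f'],(v-c['cy'])/c['f'],1]); o=-c['R'].T@c['t']
    return o+d*(z-o[2])/d[2]
def spot(c,name,t):
    return [(round(r['score'],2),np.round(world(c,r['xyz'])*1000).astype(int).tolist()) for r in finder.spot_in(name,t)[:2]]
def save(c,n): cv2.imwrite('pics/'+n,c['color'][...,::-1])
def st():
    s=robot.read_state(); print('t',round(s['time'],2),'tcp',np.round(s['tcp_pos'],4),'R',np.round(R.from_quat(s['ee_rot']).as_matrix(),3).tolist(),'F',np.round(s['wrist_force'],1),'g',s['grip_width'],s['grip_force'],'j',np.round(s['joints'],3)); return s
E
python3 - <<'E'
from h import *
st()
for n in ('top','scene'):
    c=cam(n); save(c,n+'0.png'); print(n,'campos',-c['R'].T@c['t'])
    for t in ['lamp','lower_carbon','sleeve','carbon','carbon_butt','thin_carbon','stub_thick_mid','stub_thin_mid','tray','knob','clip','cement','oil_can','screwdriver','film_tin','upper_clamp']:
        print(t,spot(c,n,t))
E
```

```text
pics
t 0.0 tcp [0.1953 0.4596 0.2304] R [[-0.92, 0.391, -0.001], [0.391, 0.92, -0.002], [-0.0, -0.002, -1.0]] F [ 1.2 -0.3  1. ] g 1.0012947009315034 0.0 j [ 1.169  0.241  0.004  1.335 -0.     1.571]
top campos [0.46382005 0.02431726 1.68046348]
lamp [(0.75, [566, 245, 51])]
lower_carbon [(0.47, [644, 232, 114]), (0.42, [565, 247, 57])]
sleeve [(0.88, [496, -255, 1]), (0.54, [462, 561, 51])]
carbon []
carbon_butt [(0.29, [713, -263, 55])]
thin_carbon [(0.43, [719, -268, 60]), (0.43, [355, -502, 22])]
stub_thick_mid [(0.47, [622, -126, 15])]
stub_thin_mid [(0.68, [568, 246, 58])]
tray [(0.68, [566, 247, 59])]
knob []
clip []
cement [(0.46, [716, -265, 61])]
oil_can [(0.78, [742, 6, 45])]
screwdriver [(0.69, [351, -500, 23])]
film_tin [(0.71, [461, 563, 51]), (0.37, [351, -499, 23])]
upper_clamp [(0.77, [567, 244, 58])]
scene campos [ 1.66476568 -0.59256147  1.04903124]
lamp [(0.88, [584, 239, 54])]
lower_carbon [(0.54, [651, 233, 102]), (0.45, [584, 240, 52])]
sleeve [(0.72, [504, -271, 38])]
carbon [(0.65, [588, 240, 54]), (0.54, [492, -290, 160])]
carbon_butt [(0.6, [489, -286, 157])]
thin_carbon [(0.63, [505, -253, 133])]
stub_thick_mid [(0.65, [625, -129, 11])]
stub_thin_mid [(0.5, [621, 16, 5])]
tray [(0.69, [432, -56, 3])]
knob [(0.43, [743, -100, 26])]
clip []
cement [(0.86, [733, -278, 50])]
oil_can [(0.71, [769, -11, 35]), (0.29, [489, 542, 44])]
screwdriver [(0.62, [491, 543, 47]), (0.55, [367, -500, 25])]
film_tin [(0.61, [490, 544, 48])]
upper_clamp [(0.82, [583, 236, 54]), (0.53, [493, -291, 160])]
```

View pics/top0.png

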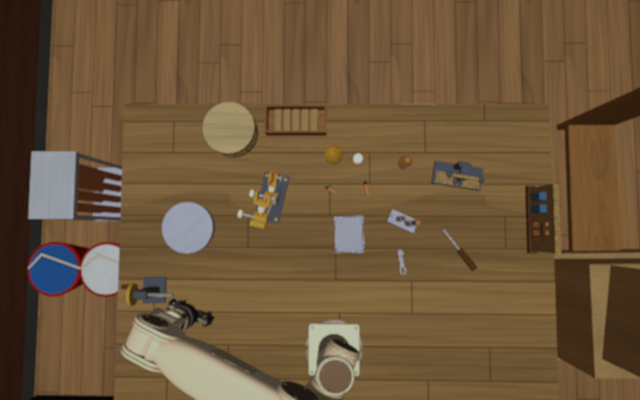

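View pics/scene0.png

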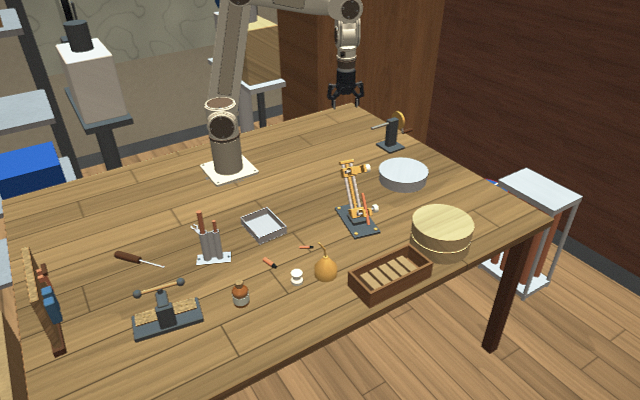

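The top view shows the tray at about (349,234), stubs at (330,189) and (366,187), sleeve at (404,220) and lamp at (268,200). The scene view shows the lamp at (357,200) and the sleeve at (212,240). Next I'll enlarge the work area.

```bash
python3 - <<'E'
import cv2
a=cv2.imread('pics/top0.png')[140:280,230:430]; cv2.imwrite('pics/topz.png',cv2.resize(a,None,fx=4,fy=4,interpolation=cv2.INTER_CUBIC))
a=cv2.imread('pics/scene0.png')[145:285,190:390]; cv2.imwrite('pics/scz.png',cv2.resize(a,None,fx=4,fy=4,interpolation=cv2.INTER_CUBIC))
E
```

```text
(no output)
```

View pics/topz.png

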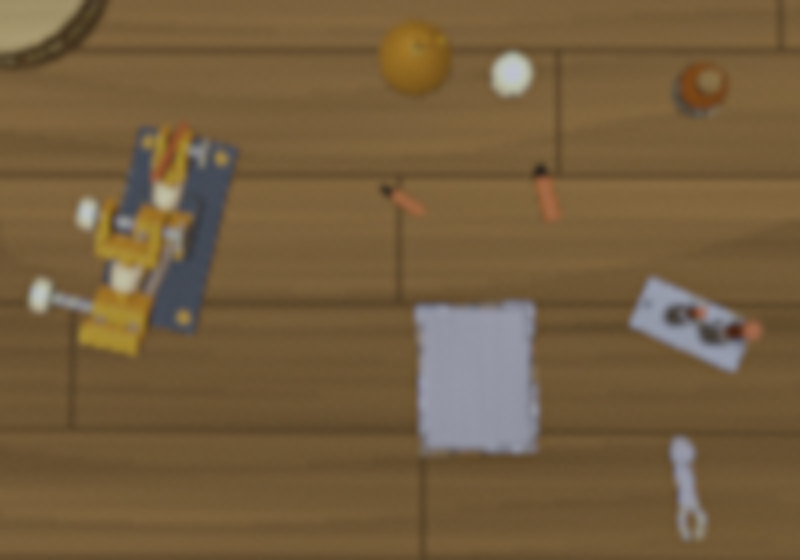

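View pics/scz.png

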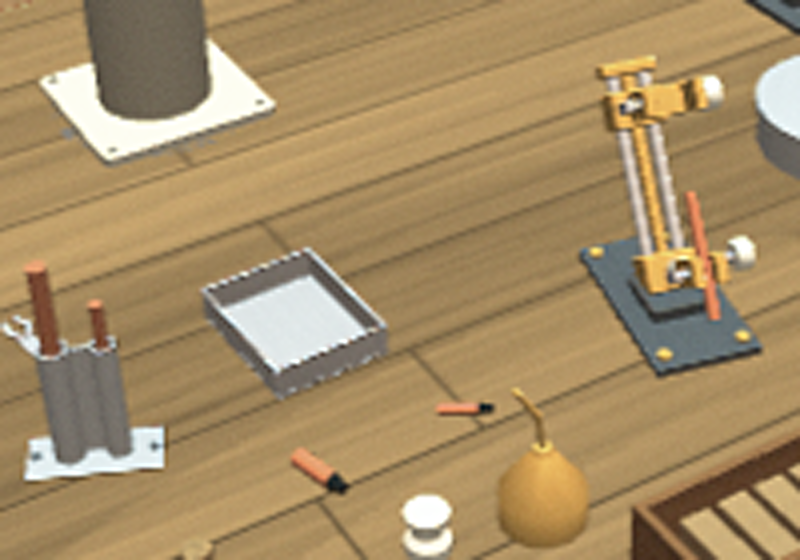

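The enlarged top view shows the lamp sole corners at zoom (140,127), (238,150) and (193,332), the thick butt at (752,331), and the stubs at (545,194) and (405,200). The enlarged scene view shows the lower carbon from (690,193) to (714,318) and the thick butt at (37,267).

```bash
cat >> h.py <<'E'
from scipy.optimize import least_squares
def zt(x,y): return np.array([230+(x+.5)/4-.5,140+(y+.5)/4-.5])
def zs(x,y): return np.array([190+(x+.5)/4-.5,145+(y+.5)/4-.5])
def tri(obs):
    f=lambda P: np.concatenate([proj(c,P)-uv for c,uv in obs])
    s=least_squares(f,[.5,0,.1]); return s.x,np.abs(s.fun).max()
def rot(y): return R.from_euler('z',y).as_matrix()
def plan(target,Rt,grip,n=None,start=None):
    """rows in the tool frame to go straight to target (m), Rt matrix"""
    if start is None:
        s=robot.read_state(); start=(np.array(s['tcp_pos']),R.from_quat(s['ee_rot']).as_matrix())
    p,Rc=np.array(start[0],float),np.array(start[1])
    need=max(np.linalg.norm(target-p)/.045,R.from_matrix(Rc.T@Rt).magnitude()/.14); n=n or int(np.ceil(need))
    rows=[]
    for k in range(n):
        d=np.round(Rc.T@(target-p)/(n-k)*1000).astype(int); w=np.round(R.from_matrix(Rc.T@Rt).as_rotvec()/(n-k),3)
        p=p+Rc@d/1000; Rc=Rc@R.from_rotvec(w).as_matrix(); rows.append([*d.tolist(),*w.tolist(),grip])
    for i in range(0,n,8): print(json.dumps(sum(rows[i:i+8],[])).replace(' ','').replace('0.0,','0,'))
    return p,Rc
def down(yaw):  # tool y at yaw, z down
    y=np.array([np.cos(yaw),np.sin(yaw),0]); z=np.array([0,0,-1.]); return np.column_stack([np.cross(y,z),y,z])
E
python3 - <<'E'
from h import *
ct,cs=cam('top'),cam('scene')
# lamp
s35,c35=np.sin(np.radians(35)),np.cos(np.radians(35))
def L(p,q): return np.array([p[0],p[1],0])+rot(p[2])@np.array(q)
def fl(p):
    h=p[3]; o=[(ct,zt(140,127),[.06,.05,h]),(ct,zt(238,150),[.06,-.05,h]),(ct,zt(193,332),[-.13,-.05,h]),
     (cs,zs(582,250),[-.13,-.05,h]),(cs,zs(762,348),[.06,.05,h]),(cs,zs(660,372),[.06,-.05,h]),
     (cs,zs(690,193),[0,0,.145]),(cs,zs(714,318),[.11*s35,0,.145-.11*c35])]
    return np.concatenate([proj(c,L(p,q))-uv for c,uv,q in o])
r=least_squares(fl,[.6,.24,-.24,.01]); print('lamp',r.x,np.degrees(r.x[2])); print(np.round(r.fun.reshape(-1,2),1).tolist())
# sleeve
def fs(p):
    h=.003; o=[(ct,zt(652,276),[.055,.025,h]),(ct,zt(738,372),[-.055,-.025,h]),(ct,zt(630,327),[.055,-.025,h]),
      (cs,zs(28,478),[-.055,.0-.025,h]),(cs,zs(164,465),[.055,-.025,h]),(cs,zs(164,428),[.055,.025,h])]
    return np.concatenate([proj(c,L(p,q))-uv for c,uv,q in o])
for a in (1.2,):
    q=least_squares(fs,[.5,-.27,a]); print('sleeve',q.x,np.degrees(q.x[2])); print(np.round(q.fun.reshape(-1,2),1).tolist())
print('wide',L(q.x,[-.02,0,.115]),'narrow',L(q.x,[.02,0,.115]))
print('butt',tri([(ct,zt(752,331)),(cs,zs(37,267))]))
print('thick butt end',ray(ct,*zt(550,218),.008),ray(cs,*zs(297,456),.008),'tip',ray(ct,*zt(540,170),.008),ray(cs,*zs(345,489),.008))
print('thin butt end',ray(ct,*zt(425,212),.0055),ray(cs,*zs(438,408),.0055),'tip',ray(ct,*zt(385,188),.0055),ray(cs,*zs(493,408),.0055))
for a in [(415,305),(535,303),(538,452),(422,454)]: print('tray',ray(ct,*zt(*a),.032))
E
```

```text
lamp [ 0.61825227  0.23815671 -0.23403506  0.00723336] -13.409221330260044
[[-0.0, -0.6], [0.0, -0.5], [-0.3, 1.0], [-0.6, -0.0], [0.5, 0.0], [-0.7, 0.1], [0.2, -0.3], [0.4, 0.2]]
sleeve [ 0.48058234 -0.26136791  0.87588101] 50.18428514438327
[[-6.9, 11.1], [1.7, -4.6], [6.7, -11.5], [-0.6, -6.0], [-2.4, 0.1], [1.8, -0.7]]
wide [ 0.46777593 -0.27673007  0.115     ] narrow [ 0.49338875 -0.24600575  0.115     ]
butt (array([ 0.48412216, -0.28659868,  0.19354993]), np.float64(0.1400796934515256))
thick butt end [ 0.59629108 -0.13068248  0.008     ] [ 0.59312795 -0.13392195  0.008     ] tip [ 0.64347898 -0.12112033  0.008     ] [ 0.64878464 -0.11932461  0.008     ]
thin butt end [ 0.60223535 -0.00852077  0.0055    ] [ 0.60134803 -0.00534212  0.0055    ] tip [0.62586003 0.03078406 0.0055    ] [0.62640449 0.03361322 0.0055    ]
tray [0.51020028 0.00159522 0.032     ]
tray [ 0.51240917 -0.11369435  0.032     ]
tray [ 0.37005618 -0.11598119  0.032     ]
tray [ 0.36766169 -0.0051953   0.032     ]
```

```bash
python3 - <<'E'
from h import *
rd=np.radians
a=plan(np.array([.614,.0125,.20]),down(rd(-32)),.5); print(a[0])
b=plan(np.array([.614,.0125,.04]),down(rd(-32)),.5,start=a)
ct,cs=cam('top'),cam('scene')
def L(p,q): return np.array([p[0],p[1],0])+rot(p[2])@np.array(q)
def fs(p):
    h=.003; o=[(ct,zt(652,276),[.055,-.025,h]),(ct,zt(738,372),[-.055,.025,h]),(ct,zt(630,327),[.055,.025,h]),
      (cs,zs(26,479),[-.055,-.025,h]),(cs,zs(164,467),[.055,-.025,h]),(cs,zs(164,428),[.055,.025,h])]
    return np.concatenate([proj(c,L(p,q))-uv for c,uv,q in o])
q=least_squares(fs,[.5,-.27,1.2]); print('sleeve',q.x,np.degrees(q.x[2])); print(np.round(q.fun.reshape(-1,2),1).tolist())
print('wide',L(q.x,[-.02,0,.115]),'narrow',L(q.x,[.02,0,.115]))
E
```

```text
[-40,-18,2,-0,-0,0.123,0.5,-42,-13,2,-0,-0,0.123,0.5,-43,-7,2,-0,-0,0.123,0.5,-44,-2,2,-0,-0,0.123,0.5,-44,3,2,-0,-0,0.124,0.5,-43,9,2,-0,-0,0.123,0.5,-41,14,2,-0,-0,0.124,0.5,-39,19,2,-0,-0,0.123,0.5]
[-37,23,3,-0,-0,0.124,0.5,-34,28,2,-0,-0,0.123,0.5,-30,32,3,-0,-0,0.124,0.5,-26,35,2,-0,-0,0.123,0.5,-21,38,3,-0,-0,0.124,0.5,-16,41,2,-0,-0,0.123,0.5]
[0.61423665 0.01290546 0.20029713]
[0,0,40,-0,-0,0,0.5,0,0,40,-0,-0,0,0.5,0,0,40,-0,-0,0,0.5,0,0,40,-0,-0,0,0.5]
sleeve [ 0.49361013 -0.2699973   1.15300468] 66.06230165493362
[[-0.1, 0.3], [-0.7, -0.5], [0.3, -0.8], [-0.1, 0.2], [-0.4, -0.3], [-0.4, -0.6]]
wide [ 0.48549527 -0.28827704  0.115     ] narrow [ 0.50172499 -0.25171756  0.115     ]
```

```bash
python3 -m handwheel '[-40,-18,2,0,0,0.123,0.5,-42,-13,2,0,0,0.123,0.5,-43,-7,2,0,0,0.123,0.5,-44,-2,2,0,0,0.123,0.5,-44,3,2,0,0,0.124,0.5,-43,9,2,0,0,0.123,0.5,-41,14,2,0,0,0.124,0.5,-39,19,2,0,0,0.123,0.5]' 40
python3 -m handwheel '[-37,23,3,0,0,0.124,0.5,-34,28,2,0,0,0.123,0.5,-30,32,3,0,0,0.124,0.5,-26,35,2,0,0,0.123,0.5,-21,38,3,0,0,0.124,0.5,-16,41,2,0,0,0.123,0.5]'
python3 -m handwheel '[0,0,40,0,0,0,0.5,0,0,40,0,0,0,0.5,0,0,40,0,0,0,0.5,0,0,40,0,0,0,0.5,0,0,0,0,0,0,0.5,0,0,0,0,0,0,0.5]'
python3 - <<'E'
from h import *
st(); c=cam('scene'); im=c['color']
u,v=proj(c,[.614,.0125,.02]).astype(int); print(u,v)
a=im[v-45:v+30,u-50:u+50]; cv2.imwrite('pics/g1.png',cv2.resize(a,None,fx=6,fy=6,interpolation=cv2.INTER_CUBIC)[...,::-1])
E
```

```text
time: 2.7
tcp_pos: [0.4363, 0.2034, 0.2155]
ee_rot: [0.642, 0.767, 0.0, 0.0]
wrist_force: [0.4, 0.1, -0.4]
grip_width: 0.502
grip_force: 0.0
time: 3.3
tcp_pos: [0.6152, 0.0114, 0.2001]
ee_rot: [0.876, 0.483, -0.0, -0.0]
wrist_force: [0.3, 0.5, 0.3]
grip_width: 0.5
grip_force: 0.0
time: 3.9
tcp_pos: [0.6138, 0.0129, 0.0402]
ee_rot: [0.874, 0.485, -0.001, -0.0]
wrist_force: [0.3, 0.7, 0.2]
grip_width: 0.502
grip_force: 0.0
t 3.9 tcp [0.6138 0.0129 0.0402] R [[0.529, 0.848, -0.002], [0.848, -0.529, -0.0], [-0.001, -0.002, -1.0]] F [0.3 0.7 0.2] g 0.5023993416763672 0.0 j [0.021 0.602 0.039 1.01  0.    2.15 ]
305 243
```

View pics/g1.png

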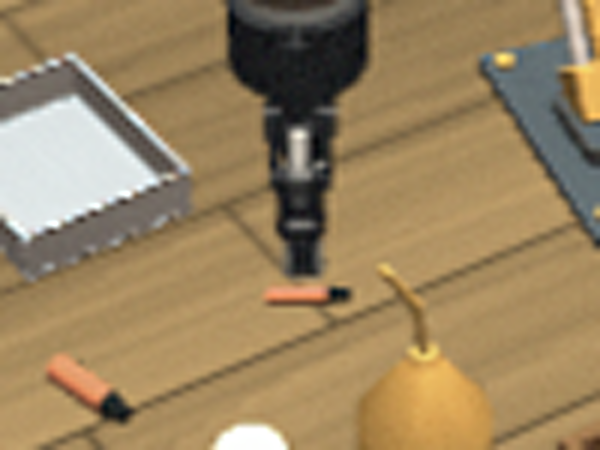

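The scene crop shows the fingers right over the thin stub, which lies at crop (305,295). I'll go down and grip.

```bash
python3 -m handwheel '[0,0,20,0,0,0,0.5,0,0,17,0,0,0,0.5,0,0,0,0,0,0,0.5,0,0,0,0,0,0,0,0,0,0,0,0,0,0,0,0,0,0,0,0,0,0,0,0,0,0,0,0]' 30
python3 -m handwheel '[0,0,0,0,0,0,0,0,0,-40,0,0,0,0,0,0,-40,0,0,0,0,0,0,0,0,0,0,0]'
python3 - <<'E'
from h import *
s=st(); p=np.array(s['tcp_pos'])
a=plan(np.array([.474,-.057,p[2]]),down(np.radians(-60)),0)
E
```

```text
time: 4.65
tcp_pos: [0.6161, 0.013, 0.0057]
ee_rot: [0.874, 0.485, 0.002, 0.001]
wrist_force: [-1.0, 0.5, 6.9]
grip_width: 0.103
grip_force: 29.5
time: 5.05
tcp_pos: [0.6191, 0.013, 0.0906]
ee_rot: [0.874, 0.485, 0.006, 0.003]
wrist_force: [0.9, 0.3, 0.2]
grip_width: 0.101
grip_force: 29.7
t 5.05 tcp [0.6191 0.013  0.0906] R [[0.529, 0.848, 0.013], [0.848, -0.529, 0.0], [0.007, 0.011, -1.0]] F [0.9 0.3 0.2] g 0.1008542132589514 29.693186630823902 j [ 0.021  0.553  0.097  1.102 -0.     2.15 ]
[-34,-22,0,0.002,-0.002,0.122,0,-36,-17,-1,0.002,-0.003,0.122,0,-38,-12,0,0.002,-0.002,0.123,0,-40,-8,0,0.003,-0.003,0.122,0]
```

```bash
python3 -m handwheel '[-34,-22,0,0.002,-0.002,0.122,0,-36,-17,-1,0.002,-0.003,0.122,0,-38,-12,0,0.002,-0.002,0.123,0,-40,-8,0,0.003,-0.003,0.122,0,0,0,0,0,0,0,0,0,0,38,0,0,0,0,0,0,37,0,0,0,0,0,0,0,0,0,0,0]'
python3 -m handwheel '[0,0,0,0,0,0,0,0,0,0,0,0,0,0.4,0,0,0,0,0,0,0.4,0,0,0,0,0,0,0.4,0,0,-40,0,0,0,0.4,0,0,-50,0,0,0,0.5]'
python3 - <<'E'
from h import *
st()
a=plan(np.array([.621,-.1265,.06]),down(np.radians(-76)),.5)
for n in('top','scene'):
    c=cam(n); print([spot(c,n,t) for t in('stub_thin','stub_thick','tray')])
E
```

```text
time: 5.85
tcp_pos: [0.4653, -0.0566, 0.0068]
ee_rot: [0.966, 0.259, -0.01, -0.003]
wrist_force: [-1.4, 0.1, -0.1]
grip_width: 0.108
grip_force: 42.9
time: 6.45
tcp_pos: [0.4673, -0.0568, 0.0996]
ee_rot: [0.966, 0.259, -0.009, -0.003]
wrist_force: [0.6, 0.2, -0.1]
grip_width: 0.498
grip_force: 0.0
t 6.45 tcp [ 0.4673 -0.0568  0.0996] R [[0.866, 0.5, -0.019], [0.5, -0.866, 0.0], [-0.016, -0.01, -1.0]] F [ 0.6  0.2 -0.1] g 0.4980991214830751 0.0 j [-1.200e-01  3.010e-01 -2.780e-01  1.011e+00 -2.000e-03  2.498e+00]
[25,34,9,-0.002,0.004,0.07,0.5,27,33,9,-0.002,0.004,0.07,0.5,29,31,10,-0.002,0.005,0.07,0.5,31,28,10,-0.001,0.004,0.07,0.5]
[[(0.24, [564, 243, 56])], [(0.52, [624, -125, 10])], [(0.58, [463, -13, 1])]]
[[], [(0.53, [624, -131, 15]), (0.31, [505, -253, 135])], [(0.87, [429, -60, 1]), (0.17, [490, 542, 47])]]
```

```bash
python3 -m handwheel '[25,34,9,-0.002,0.004,0.07,0.5,27,33,9,-0.002,0.004,0.07,0.5,29,31,10,-0.002,0.005,0.07,0.5,31,28,10,-0.001,0.004,0.07,0.5,0,0,0,0,0,0,0.5,0,0,0,0,0,0,0.5]'
python3 - <<'E'
from h import *
st(); c=cam('scene'); im=c['color']
a=im[200:300,200:340]; cv2.imwrite('pics/g2.png',cv2.resize(a,None,fx=5.5,fy=5.5,interpolation=cv2.INTER_CUBIC)[...,::-1])
E
```

```text
time: 7.45
tcp_pos: [0.6218, -0.1268, 0.0579]
ee_rot: [0.993, 0.122, -0.0, -0.0]
wrist_force: [-1.3, 0.1, 0.9]
grip_width: 0.498
grip_force: 0.0
t 7.45 tcp [ 0.6218 -0.1268  0.0579] R [[0.97, 0.241, -0.0], [0.241, -0.97, 0.001], [-0.0, -0.001, -1.0]] F [-1.3  0.1  0.9] g 0.4979011616119167 0.0 j [-2.010e-01  6.200e-01  1.240e-01  1.075e+00  1.000e-03  2.696e+00]
```

View pics/g2.png

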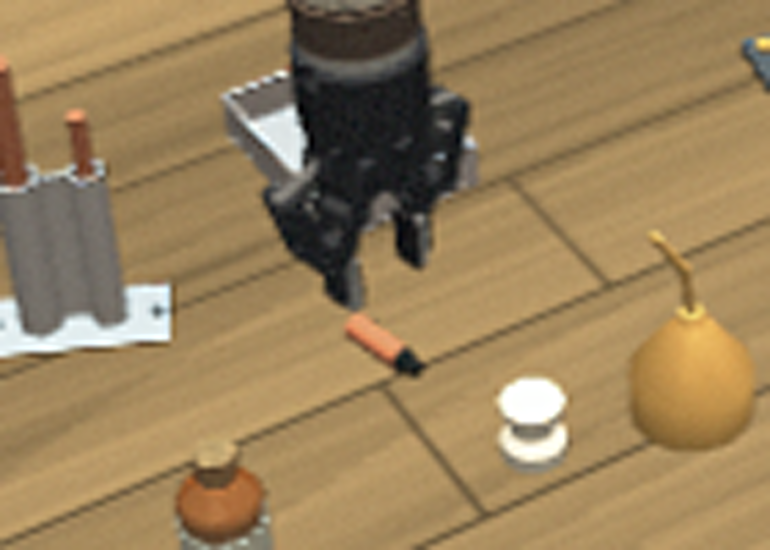

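The crop shows the gripper straddling the thick stub (crop (385,345)), and the thin stub is gone from the bench. Descend.

```bash
python3 -m handwheel '[0,0,27,0,0,0,0.5,0,0,26,0,0,0,0.5,0,0,0,0,0,0,0.5,0,0,0,0,0,0,0,0,0,0,0,0,0,0,0,0,0,0,0,0,0,0,0,0,0,0,0,0]' 30
python3 -m handwheel '[0,0,0,0,0,0,0,0,0,-40,0,0,0,0,0,0,-45,0,0,0,0,0,0,0,0,0,0,0]'
python3 - <<'E'
from h import *
s=st(); p=np.array(s['tcp_pos'])
a=plan(np.array([.411,-.060,p[2]]),down(np.radians(-76)),0)
E
```

```text
time: 8.2
tcp_pos: [0.6248, -0.1269, 0.0102]
ee_rot: [0.993, 0.122, 0.004, 0.001]
wrist_force: [-0.2, 0.8, 6.0]
grip_width: 0.153
grip_force: 29.6
time: 8.6
tcp_pos: [0.6282, -0.1279, 0.101]
ee_rot: [0.993, 0.122, 0.009, 0.003]
wrist_force: [1.1, -0.5, 0.5]
grip_width: 0.152
grip_force: 28.3
t 8.6 tcp [ 0.6282 -0.1279  0.101 ] R [[0.97, 0.241, 0.019], [0.241, -0.97, -0.003], [0.018, 0.008, -1.0]] F [ 1.1 -0.5  0.5] g 0.1515398541193094 28.266770839691162 j [-2.010e-01  5.800e-01  1.740e-01  1.145e+00  1.000e-03  2.697e+00]
[-32,-20,-1,0.001,-0.003,-0,0,-32,-20,-1,0.001,-0.003,-0,0,-33,-20,0,0.001,-0.003,-0,0,-32,-19,0,0.002,-0.003,-0,0,-33,-20,0,0.001,-0.003,-0,0,-32,-19,-1,0.002,-0.003,-0.001,0]
```

```bash
python3 -m handwheel '[-32,-20,-1,0.001,-0.003,0,0,-32,-20,-1,0.001,-0.003,0,0,-33,-20,0,0.001,-0.003,0,0,-32,-19,0,0.002,-0.003,0,0,-33,-20,0,0.001,-0.003,0,0,-32,-19,-1,0.002,-0.003,0,0,0,0,0,0,0,0,0,0,0,40,0,0,0,0]'
python3 -m handwheel '[0,0,42,0,0,0,0,0,0,0,0,0,0,0,0,0,0,0,0,0,0,0,0,0,0,0,0,0.4,0,0,0,0,0,0,0.4,0,0,0,0,0,0,0.4,0,0,-40,0,0,0,0.4,0,0,-50,0,0,0,0.5]'
python3 - <<'E'
from h import *
s=st(); p=np.array(s['tcp_pos'])
yaw=np.radians(-24)
a=plan(np.array([.4848,-.2874,.27]),down(yaw),.7)
b=plan(np.array([.4848,-.2874,.215]),down(yaw),.7,start=a)
E
```

```text
time: 9.4
tcp_pos: [0.4108, -0.0596, 0.0607]
ee_rot: [0.993, 0.122, -0.0, -0.001]
wrist_force: [1.7, -0.4, -0.1]
grip_width: 0.151
grip_force: 28.3
time: 10.2
tcp_pos: [0.4043, -0.0588, 0.1045]
ee_rot: [0.993, 0.122, -0.009, -0.003]
wrist_force: [2.1, -0.3, 0.5]
grip_width: 0.494
grip_force: 0.0
t 10.2 tcp [ 0.4043 -0.0588  0.1045] R [[0.97, 0.241, -0.02], [0.241, -0.97, 0.004], [-0.018, -0.008, -1.0]] F [ 2.1 -0.3  0.5] g 0.494206351973033 0.0 j [-1.450e-01  1.840e-01 -4.220e-01  9.850e-01  1.000e-03  2.753e+00]
[3,34,-24,-0.002,0.002,-0.13,0.7,-2,34,-24,-0.002,0.002,-0.13,0.7,-6,34,-24,-0.002,0.002,-0.13,0.7,-10,33,-24,-0.002,0.002,-0.13,0.7,-15,32,-24,-0.003,0.002,-0.129,0.7,-18,29,-23,-0.002,0.001,-0.13,0.7,-22,27,-24,-0.003,0.002,-0.129,0.7]
[0,0,28,0,-0,-0,0.7,0,0,27,0,-0,-0,0.7]
```

```bash
python3 -m handwheel '[3,34,-30,-0.002,0.002,-0.13,0.7,-2,34,-30,-0.002,0.002,-0.13,0.7,-6,34,-30,-0.002,0.002,-0.13,0.7,-10,33,-24,-0.002,0.002,-0.13,0.7,-15,32,-24,-0.003,0.002,-0.129,0.7,-18,29,-17,-0.002,0.001,-0.13,0.7,-22,27,-10,-0.003,0.002,-0.129,0.7,0,0,0,0,0,0,0.7]'
python3 - <<'E'
from h import *
st(); c=cam('scene'); im=c['color']; k=cam('top')
a=cv2.resize(im[190:270,180:300],None,fx=5,fy=5,interpolation=cv2.INTER_CUBIC)
b=cv2.resize(k['color'][205:265,320:380],None,fx=3.3,fy=400/60,interpolation=cv2.INTER_CUBIC)
cv2.imwrite('pics/g3.png',np.hstack([a,b])[...,::-1]); print(spot(c,'scene','carbon_butt'),proj(c,[.4841,-.2866,.1935]),proj(k,[.4841,-.2866,.1935]))
E
```

```text
time: 11.0
tcp_pos: [0.4876, -0.2917, 0.2708]
ee_rot: [0.839, 0.544, 0.003, 0.004]
wrist_force: [-1.0, 0.3, -0.7]
grip_width: 0.698
grip_force: 0.0
t 11.0 tcp [ 0.4876 -0.2917  0.2708] R [[0.409, 0.912, 0.01], [0.913, -0.409, -0.004], [0.0, 0.011, -1.0]] F [-1.   0.3 -0.7] g 0.6976232652355072 0.0 j [-0.54   0.359  0.27   1.471  0.002  1.452]
[(0.44, [486, -286, 158]), (0.23, [410, -62, 13])] [198.74080841 211.3785274 ] [417.48234954 222.32612661]
```

View pics/g3.png

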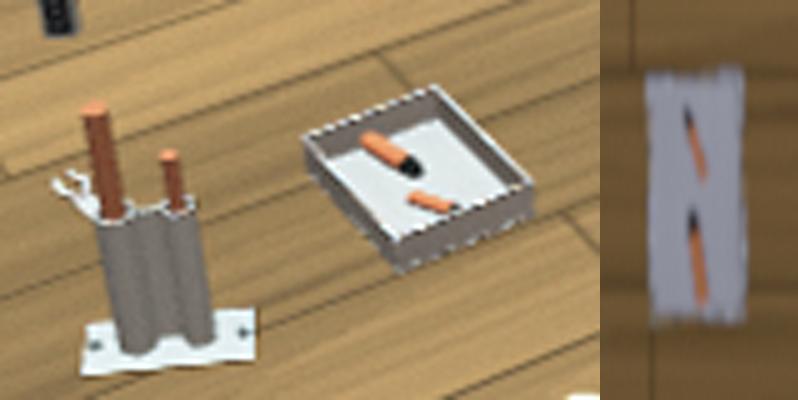

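Both stubs lie in the tray (crop (395,150) and (432,202)), and the carbon stands nearly upright with its butt at crop (93,107).

```bash
python3 -m handwheel '[0,0,0,0,0,0,0.7]'; python3 - <<'E'
from h import *
st()
a=plan(np.array([.485,-.2872,.25]),down(np.radians(-24)),.7,n=2)
b=plan(np.array([.485,-.2872,.138]),down(np.radians(-24)),.7,n=5,start=a)
E
```

```text
time: 11.25
tcp_pos: [0.4856, -0.2864, 0.2689]
ee_rot: [0.839, 0.545, 0.002, 0.001]
wrist_force: [-0.8, -0.4, -0.7]
grip_width: 0.701
grip_force: 0.0
t 11.25 tcp [ 0.4856 -0.2864  0.2689] R [[0.407, 0.914, 0.005], [0.914, -0.407, 0.0], [0.002, 0.004, -1.0]] F [-0.8 -0.4 -0.7] g 0.701361303397834 0.0 j [-0.534  0.356  0.26   1.471  0.003  1.455]
[0,0,9,0.002,-0.001,0,0.7,-1,0,10,0.002,-0.001,0,0.7]
[0,0,22,0,-0,0,0.7,0,0,22,0,-0,0,0.7,0,0,23,0,-0,0,0.7,0,0,22,0,-0,0,0.7,0,0,23,0,-0,0,0.7]
```

```bash
python3 -m handwheel '[0,0,9,0.002,-0.001,0,0.7,-1,0,10,0.002,-0.001,0,0.7,0,0,22,0,0,0,0.7,0,0,22,0,0,0,0.7,0,0,23,0,0,0,0.7,0,0,22,0,0,0,0.7,0,0,23,0,0,0,0.7,0,0,0,0,0,0,0.7]'
python3 -m handwheel '[0,0,0,0,0,0,0,0,0,0,0,0,0,0,0,0,0,0,0,0,0,0,0,0,0,0,0,0,0,0,0,0,0,0,0,0,0,0,0,0,0,0,0,0,0,0,0,0,0]' 70
```

```text
time: 12.05
tcp_pos: [0.4831, -0.2865, 0.1336]
ee_rot: [0.839, 0.545, -0.002, -0.003]
wrist_force: [0.3, 0.3, 0.2]
grip_width: 0.702
grip_force: 0.0
time: 12.75
tcp_pos: [0.4861, -0.2888, 0.1397]
ee_rot: [0.839, 0.545, 0.001, 0.001]
wrist_force: [-2.7, 1.8, 6.0]
grip_width: 0.17
grip_force: 68.0
```

```bash
python3 -m handwheel '[0,0,-10,0,0,0,0,0,0,-15,0,0,0,0,0,0,-20,0,0,0,0,0,0,-20,0,0,0,0,0,0,-20,0,0,0,0,0,0,-20,0,0,0,0,0,0,-20,0,0,0,0,0,0,-10,0,0,0,0]'
python3 -m handwheel '[0,0,-15,0,0,0,0,0,0,-10,0,0,0,0,0,0,0,0,0,0,0,0,0,0,0,0,0,0]'
python3 - <<'E'
from h import *
s=st(); c=cam('scene'); k=cam('top')
Rt=R.from_quat(s['ee_rot']).as_matrix(); p=np.array(s['tcp_pos'])
cv2.imwrite('pics/hold_s.png',c['color'][...,::-1])
for q in (-.1,.06): print(proj(c,p+Rt@[0,0,-.019-.0]), proj(c,p-[0,0,q]))
for n,cc in(('scene',c),('top',k)): print(spot(cc,n,'carbon'))
u,v=proj(c,p).astype(int); a=c['color'][v-30:v+70,u-60:u+60]; print(u-60,v-30)
cv2.imwrite('pics/g4.png',cv2.resize(a,None,fx=6,fy=6,interpolation=cv2.INTER_CUBIC)[...,::-1])
E
```

```text
time: 13.55
tcp_pos: [0.4868, -0.2891, 0.2758]
ee_rot: [0.839, 0.545, 0.001, 0.003]
wrist_force: [-0.0, 0.1, -1.3]
grip_width: 0.168
grip_force: 68.3
time: 13.95
tcp_pos: [0.4858, -0.2885, 0.2977]
ee_rot: [0.839, 0.545, 0.0, 0.001]
wrist_force: [-0.3, 0.8, -1.7]
grip_width: 0.172
grip_force: 68.3
t 13.95 tcp [ 0.4858 -0.2885  0.2977] R [[0.407, 0.913, 0.001], [0.913, -0.407, -0.001], [-0.0, 0.001, -1.0]] F [-0.3  0.8 -1.7] g 0.17238852771567106 68.27033713459969 j [-0.536  0.358  0.338  1.549  0.     1.454]
[191.82997439 177.85337038] [187.16158317 153.52434563]
[191.82997439 177.85337038] [196.08634305 200.05541607]
[(0.69, [493, -287, 233])]
[]
132 153
```

View pics/g4.png

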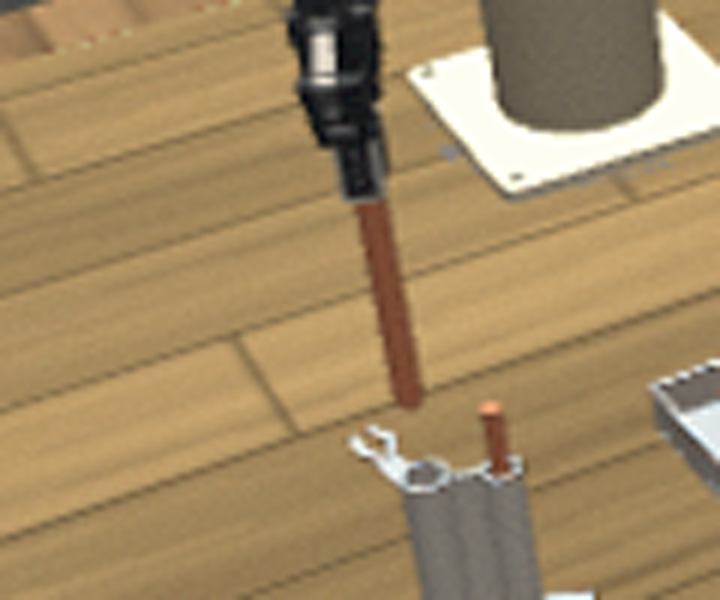

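The carbon is held below the fingers and clear of the sleeve, with its point at crop (410,405).

```bash
cat >> h.py <<'E'
LP=np.array([.6183,.2382,0]); LY=-.2340; RL=rot(LY); s35,c35=np.sin(np.radians(35)),np.cos(np.radians(35))
D=RL@[-s35,0,c35]; XC=RL@[c35,0,s35]; YC=RL@[0,1,0]; P0=LP+[0,0,.145]   # line, front, lamp y, lower point
RT=np.column_stack([np.cross(XC,-D),XC,-D])
E
python3 - <<'E'
from h import *
c=cam('scene'); s=robot.read_state(); p=np.array(s['tcp_pos'])
print('pred point',proj(c,p-[0,0,.135]),'seen',132+410.5/6-.5,153+405/6-.5)
t=P0+.150*D+.070*XC; print(t)
plan(t,RT,0,n=20)
E
```

```text
pred point [199.9202234  219.90568708] seen 199.91666666666669 220.0
[0.59038623 0.24485371 0.30802316]
[26,-6,-1,-0.03,0.003,-0.009,0,27,-6,-1,-0.03,0.003,-0.009,0,27,-6,-1,-0.03,0.003,-0.009,0,27,-5,-1,-0.031,0.003,-0.009,0,27,-5,-1,-0.03,0.003,-0.009,0,27,-5,-1,-0.031,0.003,-0.009,0,27,-4,-1,-0.03,0.003,-0.009,0,27,-4,-1,-0.031,0.003,-0.009,0]
[27,-4,-1,-0.03,0.003,-0.009,0,27,-4,-1,-0.031,0.003,-0.009,0,27,-3,-1,-0.03,0.003,-0.009,0,27,-3,-1,-0.031,0.003,-0.009,0,27,-3,-1,-0.03,0.003,-0.009,0,27,-3,-1,-0.031,0.002,-0.009,0,27,-2,-1,-0.03,0.003,-0.009,0,27,-2,-1,-0.031,0.002,-0.009,0]
[27,-2,-1,-0.03,0.003,-0.009,0,27,-1,-1,-0.031,0.002,-0.009,0,26,-1,-1,-0.03,0.003,-0.009,0,27,-1,-2,-0.031,0.002,-0.009,0]
```

```bash
python3 -m handwheel '[26,-6,-1,-0.03,0.003,-0.009,0,27,-6,-1,-0.03,0.003,-0.009,0,27,-6,-1,-0.03,0.003,-0.009,0,27,-5,-1,-0.031,0.003,-0.009,0,27,-5,-1,-0.03,0.003,-0.009,0,27,-5,-1,-0.031,0.003,-0.009,0,27,-4,-1,-0.03,0.003,-0.009,0,27,-4,-1,-0.031,0.003,-0.009,0]'
python3 -m handwheel '[27,-4,-1,-0.03,0.003,-0.009,0,27,-4,-1,-0.031,0.003,-0.009,0,27,-3,-1,-0.03,0.003,-0.009,0,27,-3,-1,-0.031,0.003,-0.009,0,27,-3,-1,-0.03,0.003,-0.009,0,27,-3,-1,-0.031,0.002,-0.009,0,27,-2,-1,-0.03,0.003,-0.009,0,27,-2,-1,-0.031,0.002,-0.009,0]'
python3 -m handwheel '[27,-2,-1,-0.03,0.003,-0.009,0,27,-1,-1,-0.031,0.002,-0.009,0,26,-1,-1,-0.03,0.003,-0.009,0,27,-1,-2,-0.031,0.002,-0.009,0,0,0,0,0,0,0,0,0,0,0,0,0,0,0,0,0,0,0,0,0,0,0,0,0,0,0,0,0]'
python3 - <<'E'
from h import *
s=st(); p=np.array(s['tcp_pos']); Rc=R.from_quat(s['ee_rot']).as_matrix()
print('err mm (front,y,along)',1000*np.array([XC,YC,D])@(p-P0), 'rot err',R.from_matrix(Rc.T@RT).as_rotvec())
c=cam('scene'); k=cam('top'); out=[]
for n,cc in(('s',c),('t',k)):
    im=cv2.resize(cc['color'],None,fx=6,fy=6,interpolation=cv2.INTER_CUBIC)
    pp=p+Rc@[0,0,.135]
    u,v=proj(cc,P0+.04*D+.03*XC).astype(int); print(n,'pred point',proj(cc,pp),'lower pt',proj(cc,P0),'origin',u-33,v-45)
    out.append(im[(v-45)*6:(v+45)*6,(u-33)*6:(u+33)*6])
cv2.imwrite('pics/g5.png',np.hstack(out)[...,::-1])
E
```

```text
time: 15.0
tcp_pos: [0.5283, -0.0725, 0.3035]
ee_rot: [0.812, 0.57, 0.077, 0.096]
wrist_force: [0.6, 0.4, -0.8]
grip_width: 0.171
grip_force: 68.4
time: 15.8
tcp_pos: [0.5703, 0.1408, 0.3061]
ee_rot: [0.773, 0.587, 0.151, 0.191]
wrist_force: [0.3, -0.4, -1.9]
grip_width: 0.172
grip_force: 68.4
time: 16.6
tcp_pos: [0.5911, 0.2439, 0.3091]
ee_rot: [0.749, 0.59, 0.186, 0.237]
wrist_force: [-0.2, -0.4, -0.9]
grip_width: 0.171
grip_force: 68.3
t 16.6 tcp [0.5911 0.2439 0.3091] R [[0.233, 0.796, 0.559], [0.972, -0.19, -0.135], [-0.001, 0.575, -0.818]] F [-0.2 -0.4 -0.9] g 0.17135819101208852 68.2781633734703 j [ 0.594  0.166 -0.055  0.907 -0.438  2.3  ]
err mm (front,y,along) [ 71.36597994  -0.77048183 150.34479896] rot err [ 0.00159895  0.00152299 -0.00075554]
s pred point [368.89161434 187.04147114] lower pt [362.30645592 192.53557246] origin 330 135
t pred point [269.97919887 169.67684715] lower pt [268.37801732 184.93838058] origin 233 138
```

View pics/g5.png

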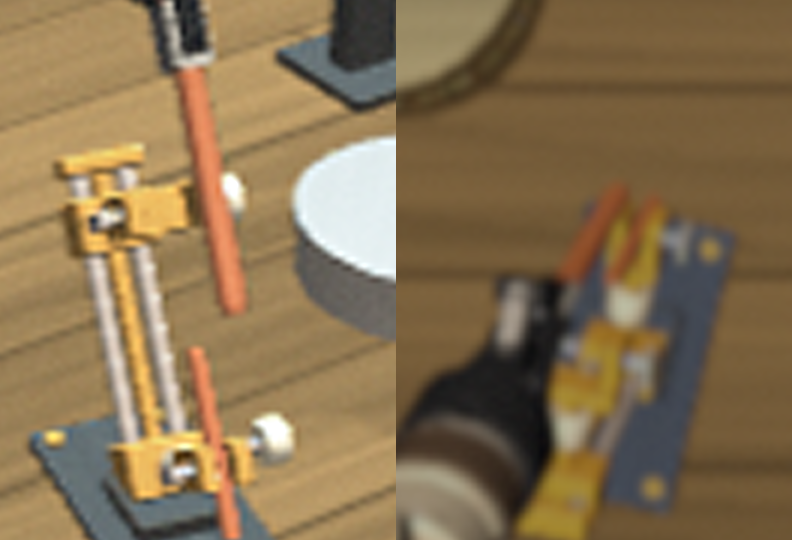

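The scene half shows the carbon's point at crop (234,312) and the lower point at (196,348), both on prediction. In the top half I compare the lower carbon's ends, roughly (655,200) and (622,280), with the prediction.

```bash
python3 - <<'E'
from h import *
k=cam('top');c=cam('scene')
f=lambda cc,P,o,a: np.round((proj(cc,P)-o+.5)*6-.5+[a,0]).tolist()
for d in (0,-.055,-.11): print(d,'top',f(k,P0+d*D,[233,138],396),'scene',f(c,P0+d*D,[330,135],0))
# refined mask: orange/copper pixels in both
for n,cc in(('top',k),('scene',c)):
    for r in finder.regions_of(n,'lower_carbon')[:1]+finder.regions_of(n,'carbon')[:1]:
        v,u=np.nonzero(r['pixels']); print(n,round(r['score'],2),u.size,u.min(),u.max(),v.min(),v.max())
im=cv2.cvtColor(k['color'],cv2.COLOR_RGB2HSV).astype(int)
for v in range(168,190): print(v,[tuple(im[v,u]) for u in range(266,280) if im[v,u,0]<13 and im[v,u,1]>125 and im[v,u,2]>110].__len__(),[u for u in range(258,282) if im[v,u,0]<13 and im[v,u,1]>125 and im[v,u,2]>110])
E
```

```text
0 top [611.0, 284.0] scene [196.0, 348.0]
-0.055 top [633.0, 242.0] scene [215.0, 443.0]
-0.11 top [654.0, 203.0] scene [233.0, 539.0]
top 0.42 47 269 276 171 184
top 0.65 71 260 271 169 184
scene 0.45 68 362 369 194 224
scene 0.55 225 360 370 147 186
168 0 []
169 2 [269, 270]
170 3 [268, 269, 270]
171 6 [266, 267, 268, 269, 270, 275]
172 4 [266, 267, 268, 269]
173 4 [266, 267, 268, 269]
174 4 [265, 266, 267, 268, 273]
175 3 [264, 265, 266, 267, 273]
176 3 [264, 265, 266, 267, 272]
177 3 [263, 264, 265, 266, 267, 272]
178 2 [263, 264, 265, 266, 272]
179 1 [262, 263, 264, 265, 272]
180 1 [262, 263, 264, 265, 271]
181 1 [261, 262, 263, 264, 271]
182 1 [261, 262, 263, 264, 270]
183 2 [260, 261, 262, 263, 268, 269]
184 2 [262, 268, 269]
185 0 []
186 0 []
187 0 []
188 0 []
189 0 []
```

Predicted and seen positions agree within half a pixel in both views, so I'm sliding it in from the front.

```bash
python3 -m handwheel '[1,-12,0,0.002,0.001,0,0,0,-12,0,0,0,0,0,0,-12,0,0,0,0,0,0,-12,0,0,0,0,0,0,-9,0,0,0,0,0,0,-8,0,0,0,0,0,0,-6,0,0,0,0,0,0,0,0,0,0,0,0]'
python3 -m handwheel '[0,0,0,0,0,0,0,0,0,0,0,0,0,0,0,0,0,0,0,0,0,0,0,0,0,0,0,0]'
python3 - <<'E'
from h import *
s=st(); p=np.array(s['tcp_pos']); Rc=R.from_quat(s['ee_rot']).as_matrix()
print('err mm (front,y,along)',1000*np.array([XC,YC,D])@(p-P0), 'rot err',R.from_matrix(Rc.T@RT).as_rotvec())
pp=p+Rc@[0,0,.135]; print('point',1000*np.array([XC,YC,D])@(pp-P0),s['torque'])
c=cam('scene'); k=cam('top'); out=[]
for n,cc in(('s',c),('t',k)):
    im=cv2.resize(cc['color'],None,fx=6,fy=6,interpolation=cv2.INTER_CUBIC)
    u,v=proj(cc,P0+.04*D+.03*XC).astype(int)
    print(n,'pred point',proj(cc,pp),'lower pt',proj(cc,P0),'origin',u-33,v-45)
    out.append(im[(v-45)*6:(v+45)*6,(u-33)*6:(u+33)*6])
cv2.imwrite('pics/g6.png',np.hstack(out)[...,::-1])
E
```

```text
time: 17.8
tcp_pos: [0.534, 0.2595, 0.2676]
ee_rot: [0.748, 0.592, 0.186, 0.236]
wrist_force: [0.3, -1.2, -0.9]
grip_width: 0.166
grip_force: 68.3
time: 18.2
tcp_pos: [0.535, 0.2593, 0.2684]
ee_rot: [0.749, 0.591, 0.186, 0.236]
wrist_force: [0.2, 0.1, -1.0]
grip_width: 0.169
grip_force: 68.3
t 18.2 tcp [0.535  0.2593 0.2684] R [[0.232, 0.797, 0.558], [0.973, -0.19, -0.133], [0.0, 0.574, -0.819]] F [ 0.2  0.1 -1. ] g 0.16900689018222365 68.34277890622616 j [ 0.686  0.123 -0.209  0.838 -0.474  2.393]
err mm (front,y,along) [  0.41090795   1.2226254  150.37350175] rot err [-4.86341437e-05 -3.13200240e-04 -2.29990302e-04]
point [ 0.4043472   1.26490819 15.37350853] [ 0.15216239  0.71377723 -0.02023344]
s pred point [361.82640857 188.00616457] lower pt [362.30645592 192.53557246] origin 330 135
t pred point [266.97191315 186.7892635 ] lower pt [268.37801732 184.93838058] origin 233 138
```

View pics/g6.png

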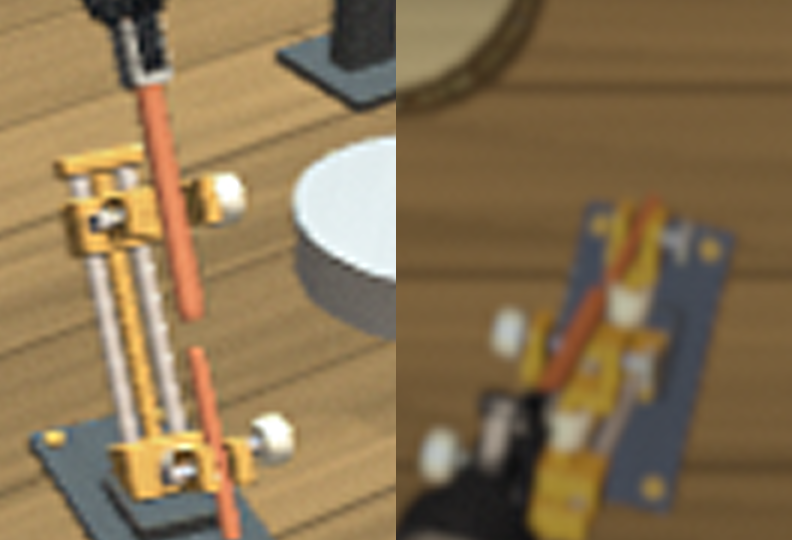

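The point sits about 15 mm off the lower point, at crop (194,318) against (196,348), and the carbon is between the cheeks. It is roughly 2 mm too far to +y, so I'll nudge it and hand in.

```bash
python3 -m handwheel '[-1,0,0,0,0,0,0,-1,0,0,0,0,0,0,0,0,0,0,0,0,0,0,0,0,0,0,0,0,0,0,0,0,0,0,0,0,0,0,0,0,0,0,0,0,0,0,0,0,0]'
python3 - <<'E'
from h import *
s=st(); p=np.array(s['tcp_pos']); Rc=R.from_quat(s['ee_rot']).as_matrix()
pp=p+Rc@[0,0,.135]; print('point',1000*np.array([XC,YC,D])@(pp-P0))
print(robot.hand_in())
E
```

```text
time: 19.0
tcp_pos: [0.5343, 0.2575, 0.2682]
ee_rot: [0.748, 0.591, 0.186, 0.236]
wrist_force: [0.1, -1.2, 0.1]
grip_width: 0.171
grip_force: 68.3
t 19.0 tcp [0.5343 0.2575 0.2682] R [[0.231, 0.797, 0.558], [0.973, -0.19, -0.133], [0.0, 0.573, -0.819]] F [ 0.1 -1.2  0.1] g 0.17115999146687141 68.34385201334953 j [ 0.684  0.119 -0.213  0.836 -0.473  2.391]
point [-6.78239661e-03 -6.90678863e-01  1.53716395e+01]
the job is handed in; nothing more can be done
None
```

I handed the job in at 19 s: both stubs are in the tray, and the arm is still holding the thick carbon between the open clamp jaws, within about 1 mm of the lower carbon's line by calculation (no picture after the last 2 mm nudge) and about 15 mm off its point.

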